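# Mark the centre of a foam disc in the plunger jig

## Robot

A 6-joint arm with a two-finger parallel gripper is mounted at the origin on the work surface. World frame = base frame: x ahead of the robot, y to its left, z up, the work surface at z = 0. Lengths are in m, angles in rad, forces in N, time in s.
With the tool pointing down it reaches from about 0.35 to 0.975 m from the base axis. Payload 17.4 kg.
Tool frame: the origin (TCP) lies at the very end of the fingers, on their centre line; the grasp point (between the pads) lies 19 mm behind it; z points along the fingers, y is the line along which they close (so a half turn about z gives the same grasp; the last joint's range is limited). The gripper opens to 85 mm and grips with 20 to 120 N. Pads are 22 mm wide; open, the fingers measure 114 mm over their backs; the gripper's body (76 mm by 85 mm) begins 54 mm behind the grasp point. The pads swing forward as they close: fully open they stand 13 mm farther back than shut.
Start: joints at [-1.216, 0.116, 1.442, -0, 1.584, -0.038], TCP at [0.258, -0.624, 0.231] pointing down, gripper open.
Joint ranges: [-2.83, 2.83], [-0.83, 2.19], [0.07, 2.5], [-1.14, 4.28], [0.01, 3], [-2.97, 2.97]. Speed limits (rad/s): [1.89, 1.89, 2.22, 3.14, 3.14, 3.14].

## Interface

Orientations are given as a unit quaternion [w, x, y, z].
In Python, from rig import * gives the robot as it stands.
- The arm moves only by the tool carry_out, never from a script. Its argument "rows" is a list of rows, each an object of numbers: "tx", "ty", "tz": the shift along the tool's x, y, z in cm; "wx", "wy", "wz": the turn, a rotation vector about the tool's x, y, z in degrees; "fingers": the finger opening in cm, from 0 to 8.54. In form: [{"tx": .., "ty": .., "tz": .., "wx": .., "wy": .., "wz": .., "fingers": ..}, ...]. A call has 1 to 20 rows; each row shifts and turns the commanded pose from where the row before left it, along the tool's axes as they then stand; what a row does not reach is not made up. A row lasts 1/10 s, in which the tool goes at most 50 mm and 8.59 degrees, less where a joint would pass 70% of its speed; a pose out of reach is approached as far as the arm can. A call is refused whole if a number of a shift passes 5 or a number of a turn 8.59, either way. A call with a gripper value outside its range is refused whole. The fingers move at their own pace and stop on an object; "grip_force" is the grip in N (left out, the last holds). Time passes only in rows, so rows that do not move let the fingers close. It gives the time, the measured TCP pose, the force, the opening and the grip force at its end, in the units of the state.
- read_state(): the state, without advancing time (a new reading comes with each control period).
- snapshot(name): name is "side" or "top"; returns a dict with "img" (400x640x3 uint8, blue, green, red), "camera_matrix" (3x3 intrinsics, pixels), "cam_to_world" (4x4, takes a point from camera to world coordinates). Camera axes: x right, y up, looking along -z (the intrinsics and any distortion apply to the point x, -y, -z); pixel columns grow to the right and rows downward; lengths in m; the calibration is good to about 2 mm. A picture is of the moment at which its call begins. There is no depth.
- finish_job(): hands the job in; it is judged then, once.
Trained networks look in a picture, given as the dict that the camera call returned (one of the last four; its "shot" number tells which), for a name from the list of things; names that differ only in an ending like _2 or _b are one class to them, and where a whole thing is asked for, a point or a joint stands for the part that bears it (a point fixed in the world has none). Each returns a list of dicts, best first, with "p" (0 to 1); they miss things now and then, are a little off and sometimes report something else, mostly with a low value. They report only what shows in the picture. A call takes as long as a camera call. They do not tell look-alikes from the thing itself.
- boxes_of(thing, picture): "position" ([column, row] in pixels, amid what is visible of it).
- regions_of(thing, picture): "pixels" (400x640 bool, what is visible of it) and "position" ([column, row] in pixels, amid what is visible of it).
The state is a dict: "clock": time; "qpos": joint angles; "qvel": joint speeds; "joint_torque": joint torques, N m; "tool_pos": TCP position; "tool_rot": TCP orientation; "ft_force": force on the tool from outside, world axes, zero at the start; "torque": the same for the moment, N m; "gripper_width": finger opening in m; "gripper_force": force on a finger pad.
Only numpy, scipy, OpenCV 4.12 (cv2) and the standard library are available. Lean on these libraries where they do the work, as an engineer would, in place of code of your own. Each camera call takes 0.05 s, during which the arm holds its last target. There are 200 camera calls.

## Task

Mark the centre of the foam disc lying in the jig: first swing the jig's lid fully shut, then press the red plunger head down to its stop, keep it there for a moment and let it spring back up. Leave the lid shut over the disc, and leave the other things on the bench where they are.

Things in the scene. Friction and masses are not known exactly. Their poses are not given: they have to be found in the camera images.
- jig: Centre-marking jig screwed to the bench: wooden base 190 (x) x 170 (y) x 18 mm, a disc nest in its middle, a hinged lid above. Origin: centre of the underside, on the bench, z up. Its -x side is the front (roughly facing the robot). The hinge axis runs along the jig's y at jig x = +85 mm, 54 mm above the bench. Place and yaw vary.
- nest (a point): Centre of the nest floor on the jig's base, 18 mm above the bench, straight above the jig's origin. Low black cheeks (to 30 mm above the bench) stand round the disc.
- disc: White foam disc already lying in the nest, loose, 90 mm across, 30 mm high, about 20 g; origin at the centre of its underside. Its top lies 6 mm below the underside of the shut lid.
- lid (a joint): Lid angle in rad: 0 = shut (level, on its stops); starts half open, 0.45 to 0.85; at most 1.0. Blue plate 150 x 140 (wide) x 8 mm, two windows, yellow tab at the front. The stiff hinge holds it where it is left: push it all the way, 2 to 5 N at the tab. At angle q a top-face point s from the hinge axis is at jig x = 85 - s cos q + 8 sin q, height 54 + s sin q + 8 cos q (mm).
- lid_tab (a point): Middle of the upper face of the yellow tab (50 wide, 40 long, 8 mm thick) on the lid's front edge, s = 180 mm from the hinge axis. Closed fingers can push it down along its arc. With the lid shut it is at jig x = -95 mm, 62 mm above the bench, with free space in front and below.
- plunger (a joint): Travel of the spring plunger in m: 0 = up, 0.014 = down against its stop. It slides along the lid's normal, straight down when the lid is shut. The spring takes 3 N to start and 10 N at the stop, and pushes the plunger back up by itself when let go.
- plunger_top (a point): Centre of the top of the plunger's red mushroom head (44 mm across, 12 mm high) on the middle of the lid, 85 mm from the hinge axis. Up: 50 mm above the lid's top face, so with the lid shut 112 mm above the bench, straight above the jig's origin; 98 mm at the stop. A steel guide 30 mm across stands under it.
- spare_disc: spare white foam disc, 90 mm across, 30 mm high, lying flat beside the jig; a bystander, origin at the centre of its underside.
- tape_measure: yellow tape measure standing on edge, 70 x 36 x 62 mm; a bystander, origin at the centre of its underside.
- tape_roll: brown ring (roll of packing tape) lying flat, 100 mm across, 48 mm high; a bystander, origin at the centre of its underside.
- cleaner: orange hand-cleaner pump bottle, 68 mm across, 195 mm tall, white pump head; not the plunger of this task; a bystander, origin at the centre of its underside.
- offcut: pale wood offcut, 120 x 45 x 22 mm; a bystander, origin at the centre of its underside.
- pencil: flat red carpenter's pencil, about 170 x 14 x 8 mm; a bystander, origin at the centre of its underside.
- screwdriver: screwdriver lying on the bench (handle to its -x), about 200 mm long; a bystander.
Mind the look-alikes: they are no part of the job. Leave any orange or pink look-alike of the disc alone.

How it is judged:
By the outcome, as a careful person would: the job done as asked, in the order asked, and still so for the second after the job is handed in, with the robot touching nothing.
It also fails if it takes over 40 s, if anything falls off the work surface, if the arm or the gripper's body presses on something with over 40 N, if the wrist force passes 120 N, or if a joint passes its speed limit or range.

## Working session

There is one attempt and no reset: what is moved stays moved. The work goes in short steps, Python scripts to look and compute and a tool call to move; the robot and the scene stay as the last step left them, time stands still between calls to the robot, and variables do not carry over. Pictures are saved under pics/ and viewed, at most 10 in all, crops included, and the job is handed in when it is done.

Besides the shell and the picture viewer there is one more tool, called after "Call:" as name(argument=value, ...) on one line, values as JSON. carry_out: Moves the arm, as the interface text tells. Its arguments: {"type":"object","properties":{"rows":{"type":"array"},"grip_force":{"type":"number"}},"required":["rows"]}

```bash
mkdir -p pics; python3 - <<'E'
from rig import *
import cv2,pickle
for n in("side","top"):
    s=snapshot(n); cv2.imwrite(f"pics/{n}0.png",s["img"]); pickle.dump(s,open(f"{n}0.pkl","wb"))
    print(n,s["camera_matrix"],s["cam_to_world"],[k for k in s])
    for t in("jig","lid","lid_tab","plunger_top","disc","plunger"):
        print(t,[(d["position"],round(d["p"],2)) for d in boxes_of(t,s)][:3])
print(read_state())
E
```

```text
side [[470.45345135   0.         314.37626237]
 [  0.         470.45345135 202.01864716]
 [  0.           0.           1.        ]] [[-0.97947632  0.15076206 -0.13377945  0.38962459]
 [-0.2014531  -0.7107009   0.67403329  0.81123068]
 [ 0.00654147  0.68714993  0.72648619  0.91115003]
 [ 0.          0.          0.          1.        ]] ['img', 'camera_matrix', 'cam_to_world', 'shot']
jig [([311.9, 172.6], 0.69)]
lid [([304.8, 153.1], 0.79)]
lid_tab [([307.5, 150.5], 0.77)]
plunger_top [([289.9, 146.2], 0.49)]
disc [([240.9, 173.2], 0.93), ([390.4, 173.5], 0.88), ([256.1, 236.1], 0.6)]
plunger [([293.1, 146.9], 0.43)]
top [[375.01884517   0.         322.61121215]
 [  0.         375.01884517 199.86164889]
 [  0.           0.           1.        ]] [[ 0.02762733  0.9921526  -0.12194239  0.41874002]
 [-0.99961555  0.02770644 -0.00104717  0.07816267]
 [ 0.00233964  0.12192444  0.99253663  1.04700511]
 [ 0.          0.          0.          1.        ]] ['img', 'camera_matrix', 'cam_to_world', 'shot']
jig [([392.4, 184.0], 0.72)]
lid [([398.4, 176.6], 0.65), ([390.8, 162.0], 0.45)]
lid_tab [
[... 223 characters left out ...]
y([-1.21578755e+00,  1.16023726e-01,  1.44159717e+00,  2.64690090e-05,
        1.58397206e+00, -3.77844968e-02]), 'qvel': array([-6.55325669e-04, -5.37224415e-05,  1.61592592e-04, -1.05626133e-03,
        2.94038093e-04,  6.07661874e-04]), 'joint_torque': array([-4.81038820e-03, -7.31583095e+01, -6.32575607e+01, -3.35953855e-04,
        5.99689483e-04, -9.52587334e-05]), 'tool_pos': array([ 0.25838453, -0.62360693,  0.23128889]), 'tool_rot': array([-2.23793352e-06,  9.80776057e-01,  1.95136683e-01,  1.30436095e-05]), 'ft_force': array([ 0.23442466, -0.93081214,  0.49059237]), 'torque': array([-0.00112498,  0.00387423,  0.01287611]), 'gripper_force': 0.0, 'gripper_width': 0.08547929000844608}
```

View pics/side0.png

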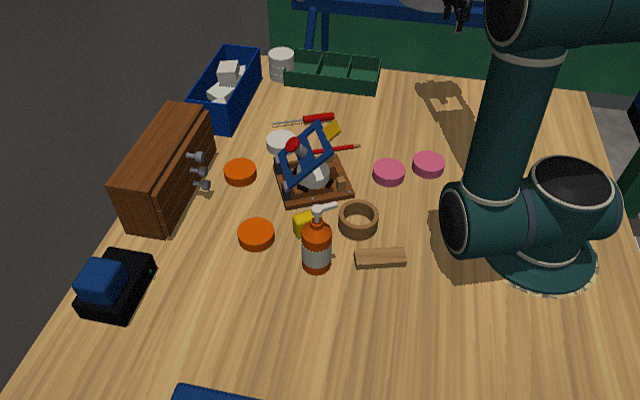

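View pics/top0.png

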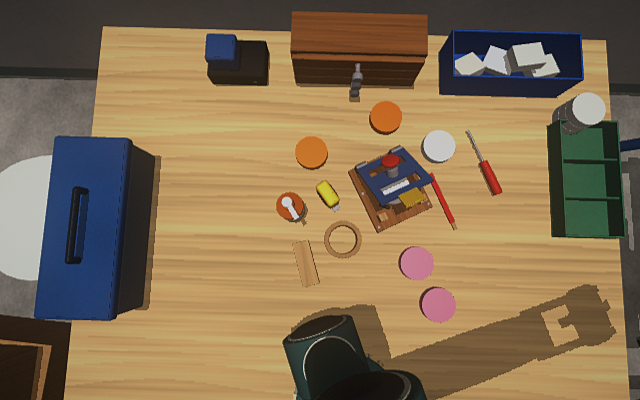

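```bash
python3 - <<'E'
import cv2
a=cv2.imread("pics/top0.png")[135:245,335:465]; b=cv2.imread("pics/side0.png")[105:215,255:385]
a,b=[cv2.resize(i,None,fx=6,fy=6,interpolation=cv2.INTER_CUBIC)[:600] for i in(a,b)]
cv2.imwrite("pics/topc.png",a);cv2.imwrite("pics/sidec.png",b)
E
```

```text
(no output)
```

View pics/topc.png

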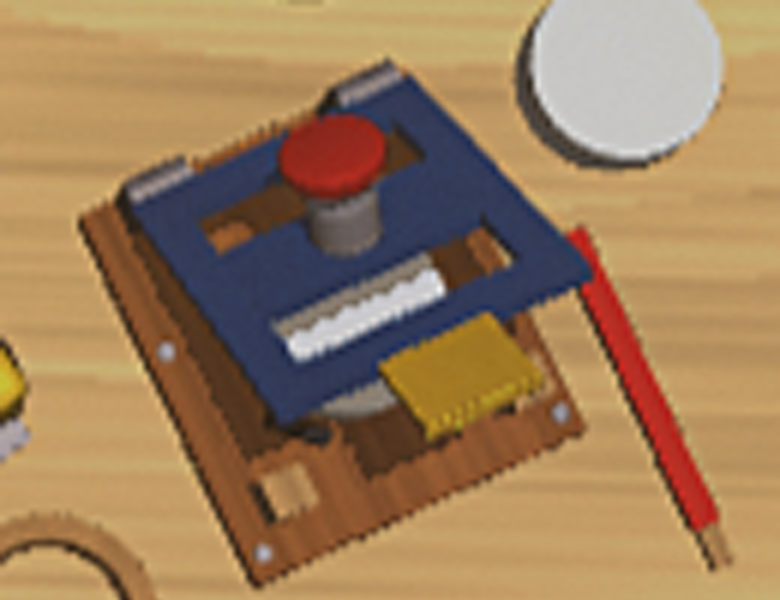

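View pics/sidec.png

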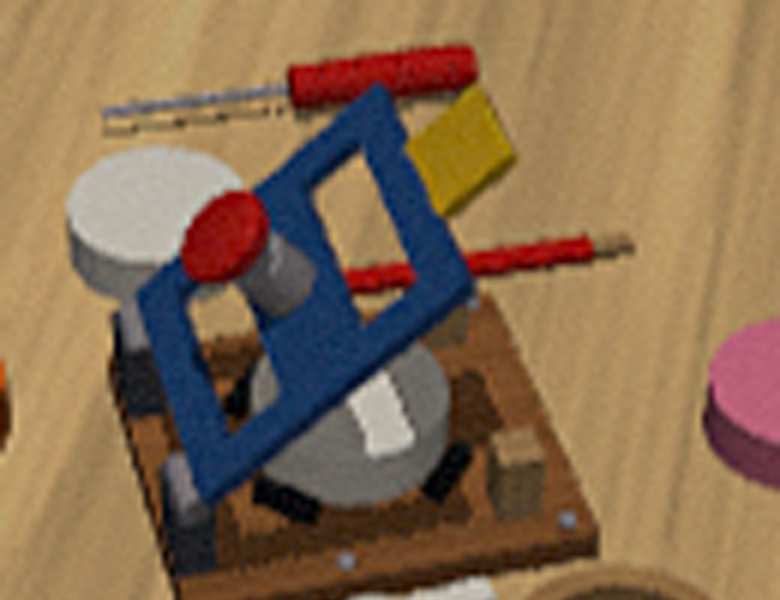

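```bash
cat > fit.py <<'E'
import numpy as np,pickle
from scipy.optimize import least_squares
def proj(s,P):
    T=np.linalg.inv(s["cam_to_world"]); c=P@T[:3,:3].T+T[:3,3]; K=s["camera_matrix"]
    return np.c_[K[0,2]+K[0,0]*c[:,0]/-c[:,2],K[1,2]+K[1,1]*-c[:,1]/-c[:,2]]
def lid(s,y,q,h=8): return [85-s*np.cos(q)+h*np.sin(q),y,54+s*np.sin(q)+h*np.cos(q)]
def model(p,L):
    x,y,a,q=p
    P=np.array([lid(*l,q=q) if False else (lid(l[1],l[2],q,l[3]) if l[0]=='l' else l[1:]) for l in L],float)/1000
    R=np.array([[np.cos(a),-np.sin(a),0],[np.sin(a),np.cos(a),0],[0,0,1]])
    return P@R.T+[x,y,0]
E
python3 - <<'E'
from fit import *
t=pickle.load(open("top0.pkl","rb"));s=pickle.load(open("side0.pkl","rb"))
Lt=[(('l',85,0,58),(333,152)),(('b',-95,85,18),(256,580)),(('b',-95,-85,18),(583,428)),
 (('l',160,25,8),(380,368)),(('l',160,-25,8),(487,315)),(('l',200,-25,8),(543,374)),(('l',200,25,8),(428,432)),
 (('l',160,70,8),(278,416)),(('l',160,-70,8),(592,272))]
Ls=[(('l',85,0,58),(226,237)),(('b',-95,85,18),(597,530)),
 (('l',160,25,8),(445,213)),(('l',160,-25,8),(407,147)),(('l',200,-25,8),(477,88)),(('l',200,25,8),(515,152)),
 (('l',160,70,8),(470,282)),(('l',160,-70,8),(378,88))]
def res(p):
    r=[]
    for S,L,o in((t,Lt,(335,135)),(s,Ls,(255,105))):
        r.append(proj(S,model(p,[l[0] for l in L]))-np.array([l[1] for l in L])/6-o)
    return np.vstack(r).ravel()
f=least_squares(res,[.47,-.1,.4,.6],loss='soft_l1')
print(f.x,np.round(res(f.x).reshape(-1,2),1).tolist())
E
```

```text
[ 0.58193738 -0.10666609  0.47044289  0.66467805] [[-0.5, 0.1], [0.0, 1.1], [0.7, -0.0], [-0.4, 1.2], [0.4, 1.2], [-0.0, 1.8], [-0.1, 1.3], [-0.2, 1.2], [-0.4, 0.4], [-2.2, -1.8], [-0.8, -1.0], [-1.7, 0.3], [-0.8, -0.6], [-0.5, -0.5], [-0.9, 0.6], [-0.6, 0.1], [-0.7, -1.0]]
```

Call:
carry_out(rows=[{"wz": -4.5,"fingers": 0},{"tx": 2.4,"ty": -1.65},{"tx": 2.4,"ty": -1.65},{"tx": 2.4,"ty": -1.65},{"tx": 2.4,"ty": -1.65},{"tx": 2.4,"ty": -1.65},{"tx": 2.4,"ty": -1.65},{"tx": 2.4,"ty": -1.65},{"tx": 2.4,"ty": -1.65},{"tx": 2.4,"ty": -1.65},{"tx": 2.4,"ty": -1.65},{"tx": 2.4,"ty": -1.65},{"tx": 2.4,"ty": -1.65},{"tx": 2.4,"ty": -1.65},{"tx": 2.4,"ty": -1.65},{"tx": 2.4,"ty": -1.65},{"tx": 2.4,"ty": -1.65},{"tx": 2.4,"ty": -1.65},{"tx": 2.4,"ty": -1.65},{"tx": 2.4}])

```text
invalid input
```

```bash
cat > where.py <<'E'
from rig import *; import numpy as np
s=read_state(); p=s["tool_pos"]-[.582,-.107,0]; c,n=np.cos(.4704),np.sin(.4704)
w,x,y,z=s["tool_rot"]
print(s["clock"],"jig mm",np.round(1000*np.array([c*p[0]+n*p[1],-n*p[0]+c*p[1],p[2]]),1),"yaw",round(2*np.degrees(np.arctan2(y,x)),2),s["tool_rot"],"F",s["ft_force"].round(1),s["gripper_width"])
E
python3 - <<'E'
exec(open('where.py').read())
import cv2
a=snapshot("side"); cv2.imwrite("pics/s1.png",cv2.resize(a["img"][60:240,220:460],None,fx=3,fy=3))
E
```

```text
0.7 jig mm [-522.6 -313.8  231.3] yaw 22.51 [-2.23793352e-06  9.80776057e-01  1.95136683e-01  1.30436095e-05] F [ 0.2 -0.9  0.5] 0.08547929000844608
```

View pics/s1.png

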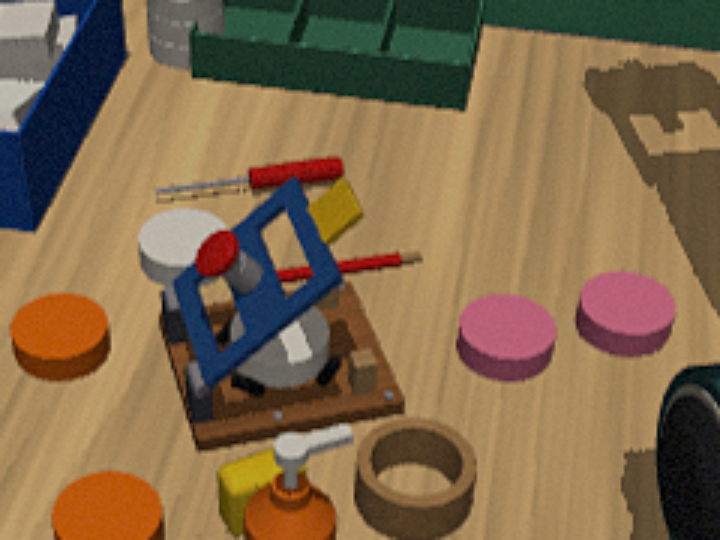

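The call was refused, so the arm hasn't moved and the lid is still half open (head at side pixel ~293,144). I'll fill in every field and try again.

Call:
carry_out(rows=[{"tx": 0,"ty": 0,"tz": 0,"wx": 0,"wy": 0,"wz": -4.5,"fingers": 0},{"tx": 2.4,"ty": -1.6,"tz": 0,"wx": 0,"wy": 0,"wz": 0,"fingers": 0},{"tx": 2.4,"ty": -1.6,"tz": 0,"wx": 0,"wy": 0,"wz": 0,"fingers": 0},{"tx": 2.4,"ty": -1.6,"tz": 0,"wx": 0,"wy": 0,"wz": 0,"fingers": 0},{"tx": 2.4,"ty": -1.6,"tz": 0,"wx": 0,"wy": 0,"wz": 0,"fingers": 0},{"tx": 2.4,"ty": -1.6,"tz": 0,"wx": 0,"wy": 0,"wz": 0,"fingers": 0},{"tx": 2.4,"ty": -1.6,"tz": 0,"wx": 0,"wy": 0,"wz": 0,"fingers": 0},{"tx": 2.4,"ty": -1.6,"tz": 0,"wx": 0,"wy": 0,"wz": 0,"fingers": 0},{"tx": 2.4,"ty": -1.6,"tz": 0,"wx": 0,"wy": 0,"wz": 0,"fingers": 0},{"tx": 2.4,"ty": -1.6,"tz": 0,"wx": 0,"wy": 0,"wz": 0,"fingers": 0},{"tx": 2.4,"ty": -1.6,"tz": 0,"wx": 0,"wy": 0,"wz": 0,"fingers": 0},{"tx": 2.4,"ty": -1.6,"tz": 0,"wx": 0,"wy": 0,"wz": 0,"fingers": 0},{"tx": 2.4,"ty": -1.6,"tz": 0,"wx": 0,"wy": 0,"wz": 0,"fingers": 0},{"tx": 2.4,"ty": -1.6,"tz": 0,"wx": 0,"wy": 0,"wz": 0,"fingers": 0},{"tx": 2.4,"ty": -1.6,"tz": 0,"wx": 0,"wy": 0,"wz": 0,"fingers": 0},{"tx": 2.4,"ty": -1.6,"tz": 0,"wx": 0,"wy": 0,"wz": 0,"fingers": 0}])

```text
clock: 2.35
tool_pos: [0.4706, -0.2452, 0.2315]
tool_rot: [0.0, 0.972, 0.233, 0.0]
ft_force: [-0.1, 0.1, -0.2]
gripper_width: 0.0001
gripper_force: 0.0
```

```bash
python3 where.py
```

```text
2.35 jig mm [-162.   -72.7  231.5] yaw 27.0 [1.30842486e-04 9.72362949e-01 2.33474328e-01 1.31185855e-04] F [-0.1  0.1 -0.2] 5.070015155640623e-05
```

Call:
carry_out(rows=[{"tx": 2.1,"ty": -1.45,"tz": 0,"wx": 0,"wy": 0,"wz": 0,"fingers": 0},{"tx": 2.1,"ty": -1.45,"tz": 0,"wx": 0,"wy": 0,"wz": 0,"fingers": 0},{"tx": 2.1,"ty": -1.45,"tz": 0,"wx": 0,"wy": 0,"wz": 0,"fingers": 0},{"tx": 2.1,"ty": -1.45,"tz": 0,"wx": 0,"wy": 0,"wz": 0,"fingers": 0},{"tx": 2.1,"ty": -1.45,"tz": 0,"wx": 0,"wy": 0,"wz": 0,"fingers": 0},{"tx": 0,"ty": 0,"tz": 2.0,"wx": 0,"wy": 0,"wz": 0,"fingers": 0},{"tx": 0,"ty": 0,"tz": 1.5,"wx": 0,"wy": 0,"wz": 0,"fingers": 0},{"tx": 0,"ty": 0,"tz": 0,"wx": 0,"wy": 0,"wz": 0,"fingers": 0}])

```text
clock: 3.15
tool_pos: [0.5299, -0.1339, 0.1939]
tool_rot: [-0.001, 0.972, 0.233, -0.001]
ft_force: [0.6, -0.7, -0.5]
gripper_width: -0.0
gripper_force: 0.0
```

```bash
python3 - <<'E'
exec(open('where.py').read())
import cv2
a=snapshot("side"); b=snapshot("top")
cv2.imwrite("pics/s2.png",np.hstack([cv2.resize(a["img"][80:215,255:385],(390,405)),cv2.resize(b["img"][115:250,335:465],(390,405))]))
E
```

```text
3.15 jig mm [-58.7  -0.4 193.9] yaw 27.0 [-8.34085632e-04  9.72368060e-01  2.33447017e-01 -1.46650764e-03] F [ 0.6 -0.7 -0.5] -4.809481063698989e-05
```

View pics/s2.png

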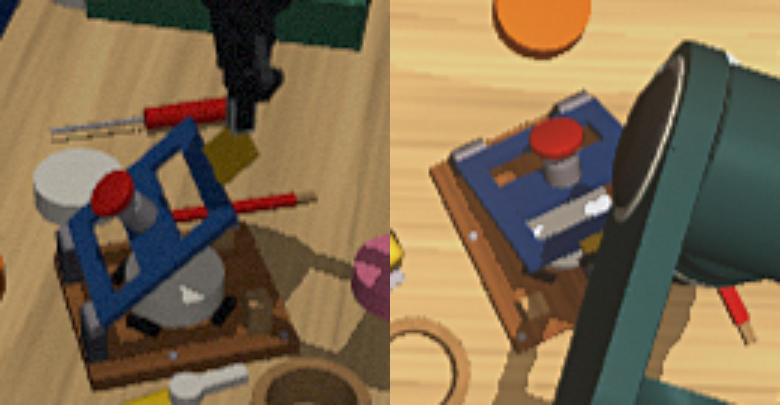

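The side view shows the closed fingertips just above the yellow tab, at about (240,125) in the crop. I'll push down along the arc now.

Call:
carry_out(rows=[{"tx": 0,"ty": 0,"tz": 1,"wx": 0,"wy": 0,"wz": 0,"fingers": 0},{"tx": -0.4,"ty": 0,"tz": 1,"wx": 0,"wy": 0,"wz": 0,"fingers": 0},{"tx": -0.4,"ty": 0,"tz": 1,"wx": 0,"wy": 0,"wz": 0,"fingers": 0},{"tx": -0.4,"ty": 0,"tz": 1,"wx": 0,"wy": 0,"wz": 0,"fingers": 0},{"tx": -0.4,"ty": 0,"tz": 1,"wx": 0,"wy": 0,"wz": 0,"fingers": 0},{"tx": -0.4,"ty": 0,"tz": 1,"wx": 0,"wy": 0,"wz": 0,"fingers": 0},{"tx": -0.4,"ty": 0,"tz": 1,"wx": 0,"wy": 0,"wz": 0,"fingers": 0},{"tx": -0.4,"ty": 0,"tz": 1,"wx": 0,"wy": 0,"wz": 0,"fingers": 0},{"tx": -0.3,"ty": 0,"tz": 1,"wx": 0,"wy": 0,"wz": 0,"fingers": 0},{"tx": -0.2,"ty": 0,"tz": 1,"wx": 0,"wy": 0,"wz": 0,"fingers": 0},{"tx": -0.2,"ty": 0,"tz": 1,"wx": 0,"wy": 0,"wz": 0,"fingers": 0},{"tx": -0.1,"ty": 0,"tz": 1,"wx": 0,"wy": 0,"wz": 0,"fingers": 0},{"tx": 0,"ty": 0,"tz": 0.5,"wx": 0,"wy": 0,"wz": 0,"fingers": 0},{"tx": 0,"ty": 0,"tz": 0,"wx": 0,"wy": 0,"wz": 0,"fingers": 0}])

```text
clock: 4.65
tool_pos: [0.4984, -0.1502, 0.0704]
tool_rot: [-0.0, 0.972, 0.233, -0.0]
ft_force: [-0.0, 0.8, 0.6]
gripper_width: 0.0001
gripper_force: 0.0
```

```bash
python3 where.py
```

```text
4.65 jig mm [-94.1  -0.7  70.4] yaw 27.0 [-3.44696128e-04  9.72360240e-01  2.33484961e-01 -4.66514175e-04] F [-0.   0.8  0.6] 8.094681868128309e-05
```

Call:
carry_out(rows=[{"tx": 0,"ty": 0,"tz": 0.3,"wx": 0,"wy": 0,"wz": 0,"fingers": 0},{"tx": 0,"ty": 0,"tz": 0.3,"wx": 0,"wy": 0,"wz": 0,"fingers": 0},{"tx": 0,"ty": 0,"tz": 0.2,"wx": 0,"wy": 0,"wz": 0,"fingers": 0},{"tx": 0,"ty": 0,"tz": 0,"wx": 0,"wy": 0,"wz": 0,"fingers": 0}])

```text
clock: 5.05
tool_pos: [0.4987, -0.1503, 0.0631]
tool_rot: [-0.0, 0.972, 0.234, -0.0]
ft_force: [0.4, -0.6, -0.3]
gripper_width: -0.0001
gripper_force: 0.0
```

```bash
python3 where.py
```

```text
5.05 jig mm [-93.9  -0.9  63.1] yaw 27.01 [-4.98457591e-05  9.72353973e-01  2.33511765e-01 -5.96511012e-05] F [ 0.4 -0.6 -0.3] -0.00011675058453759093
```

Call:
carry_out(rows=[{"tx": 0,"ty": 0,"tz": 0.2,"wx": 0,"wy": 0,"wz": 0,"fingers": 0},{"tx": 0,"ty": 0,"tz": 0.1,"wx": 0,"wy": 0,"wz": 0,"fingers": 0},{"tx": 0,"ty": 0,"tz": 0,"wx": 0,"wy": 0,"wz": 0,"fingers": 0}])

```text
clock: 5.35
tool_pos: [0.499, -0.1505, 0.0618]
tool_rot: [0.0, 0.972, 0.234, 0.0]
ft_force: [-9.2, 2.2, 17.3]
gripper_width: 0.0
gripper_force: 8.7
```

```bash
python3 - <<'E'
exec(open('where.py').read())
import cv2
a=snapshot("side"); b=snapshot("top")
cv2.imwrite("pics/s3.png",np.hstack([cv2.resize(a["img"][80:215,255:385],(390,405)),cv2.resize(b["img"][115:250,335:465],(390,405))]))
E
```

```text
5.35 jig mm [-93.7  -1.1  61.8] yaw 27.01 [2.23210278e-04 9.72352851e-01 2.33516182e-01 2.76396886e-04] F [-9.2  2.2 17.3] 2.9492157611908784e-06
```

View pics/s3.png

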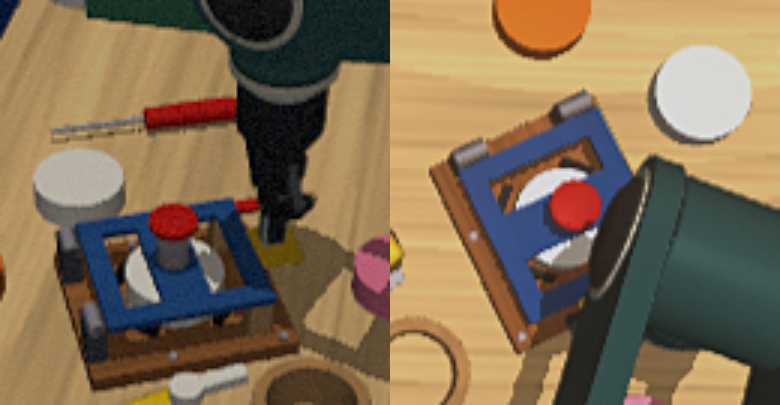

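The lid is level and shut: 17 N against its stops, with the tip at 62 mm. The red head now stands upright at crop (173,222) in the side view and (575,205) in the top view. I'll lift off and check where the head is.

Call:
carry_out(rows=[{"tx": 0,"ty": 0,"tz": -1,"wx": 0,"wy": 0,"wz": 0,"fingers": 0},{"tx": 0,"ty": 0,"tz": -3,"wx": 0,"wy": 0,"wz": 0,"fingers": 0},{"tx": 0,"ty": 0,"tz": -3,"wx": 0,"wy": 0,"wz": 0,"fingers": 0},{"tx": 0,"ty": 0,"tz": -2,"wx": 0,"wy": 0,"wz": 0,"fingers": 0},{"tx": 0,"ty": 0,"tz": 0,"wx": 0,"wy": 0,"wz": 0,"fingers": 0}])

```text
clock: 5.95
tool_pos: [0.4998, -0.1507, 0.1537]
tool_rot: [0.001, 0.972, 0.233, 0.002]
ft_force: [0.3, 0.3, -0.7]
gripper_width: 0.0
gripper_force: 0.0
```

```bash
python3 - <<'E'
exec(open('where.py').read())
from fit import *
import pickle,cv2
P=np.array([[.582,-.107,.112]])
for n,ob in(("top",(396.7,183.3)),("side",(312.7,154))):
    S=pickle.load(open(n+"0.pkl","rb")); print(n,proj(S,P),ob)
a=snapshot("side"); m=[d for d in regions_of("plunger_top",a)][:2]
print([(d["position"],d["p"]) for d in m])
E
```

```text
5.95 jig mm [-93.1  -1.7 153.7] yaw 27.01 [0.00124203 0.97235444 0.23349819 0.00197413] F [ 0.3  0.3 -0.7] 1.5339764411906054e-05
top [[396.77060418 182.90654775]] (396.7, 183.3)
side [[311.04554175 151.1597347 ]] (312.7, 154)
[([280.4, 142.0], 0.57), ([311.7, 156.6], 0.45)]
```

Call:
carry_out(rows=[{"tx": 2.3,"ty": -0.2,"tz": 0,"wx": 0,"wy": 0,"wz": 0,"fingers": 0},{"tx": 2.3,"ty": 0,"tz": 0,"wx": 0,"wy": 0,"wz": 0,"fingers": 0},{"tx": 2.3,"ty": 0,"tz": 0,"wx": 0,"wy": 0,"wz": 0,"fingers": 0},{"tx": 2.3,"ty": 0,"tz": 0,"wx": 0,"wy": 0,"wz": 0,"fingers": 0},{"tx": 0,"ty": 0,"tz": 1.5,"wx": 0,"wy": 0,"wz": 0,"fingers": 0},{"tx": 0,"ty": 0,"tz": 1.5,"wx": 0,"wy": 0,"wz": 0,"fingers": 0},{"tx": 0,"ty": 0,"tz": 0.6,"wx": 0,"wy": 0,"wz": 0,"fingers": 0},{"tx": 0,"ty": 0,"tz": 0,"wx": 0,"wy": 0,"wz": 0,"fingers": 0}])

```text
clock: 6.85
tool_pos: [0.5786, -0.107, 0.1127]
tool_rot: [-0.001, 0.972, 0.233, -0.001]
ft_force: [-0.8, 0.6, 0.7]
gripper_width: -0.0001
gripper_force: 0.0
```

```bash
python3 where.py
```

```text
6.85 jig mm [ -3.1   1.6 112.7] yaw 26.98 [-5.92717574e-04  9.72416126e-01  2.33249345e-01 -1.12665370e-03] F [-0.8  0.6  0.7] -7.147774073066635e-05
```

Call:
carry_out(rows=[{"tx": 0.3,"ty": 0.1,"tz": 0,"wx": 0,"wy": 0,"wz": 0,"fingers": 0},{"tx": 0,"ty": 0,"tz": 0.4,"wx": 0,"wy": 0,"wz": 0,"fingers": 0},{"tx": 0,"ty": 0,"tz": 0.4,"wx": 0,"wy": 0,"wz": 0,"fingers": 0},{"tx": 0,"ty": 0,"tz": 0.3,"wx": 0,"wy": 0,"wz": 0,"fingers": 0},{"tx": 0,"ty": 0,"tz": 0.2,"wx": 0,"wy": 0,"wz": 0,"fingers": 0},{"tx": 0,"ty": 0,"tz": 0.1,"wx": 0,"wy": 0,"wz": 0,"fingers": 0},{"tx": 0,"ty": 0,"tz": 0,"wx": 0,"wy": 0,"wz": 0,"fingers": 0}])

```text
clock: 7.55
tool_pos: [0.5835, -0.1066, 0.1011]
tool_rot: [0.001, 0.972, 0.233, 0.001]
ft_force: [1.8, -1.8, 7.5]
gripper_width: -0.0003
gripper_force: 4.0
```

```bash
python3 where.py
```

```text
7.55 jig mm [  1.5  -0.3 101.1] yaw 27.0 [5.57426248e-04 9.72367177e-01 2.33454516e-01 8.66358559e-04] F [ 1.8 -1.8  7.5] -0.0002868303590152324
```

Call:
carry_out(rows=[{"tx": 0,"ty": 0,"tz": 0.2,"wx": 0,"wy": 0,"wz": 0,"fingers": 0},{"tx": 0,"ty": 0,"tz": 0.2,"wx": 0,"wy": 0,"wz": 0,"fingers": 0},{"tx": 0,"ty": 0,"tz": 0,"wx": 0,"wy": 0,"wz": 0,"fingers": 0},{"tx": 0,"ty": 0,"tz": 0,"wx": 0,"wy": 0,"wz": 0,"fingers": 0}])

```text
clock: 7.95
tool_pos: [0.5836, -0.1066, 0.0979]
tool_rot: [0.001, 0.972, 0.233, 0.001]
ft_force: [-0.8, -0.7, 13.6]
gripper_width: 0.0001
gripper_force: 7.0
```

```bash
python3 where.py
```

```text
7.95 jig mm [ 1.6 -0.4 97.9] yaw 27.0 [6.41662140e-04 9.72362684e-01 2.33472101e-01 1.08453758e-03] F [-0.8 -0.7 13.6] 0.00010782190447294035
```

At the stop: 98 mm and 13.6 N. I'll press a little more, hold about 1 s, then release.

Call:
carry_out(rows=[{"tx": 0,"ty": 0,"tz": 0.1,"wx": 0,"wy": 0,"wz": 0,"fingers": 0},{"tx": 0,"ty": 0,"tz": 0,"wx": 0,"wy": 0,"wz": 0,"fingers": 0},{"tx": 0,"ty": 0,"tz": 0,"wx": 0,"wy": 0,"wz": 0,"fingers": 0},{"tx": 0,"ty": 0,"tz": 0,"wx": 0,"wy": 0,"wz": 0,"fingers": 0},{"tx": 0,"ty": 0,"tz": 0,"wx": 0,"wy": 0,"wz": 0,"fingers": 0},{"tx": 0,"ty": 0,"tz": 0,"wx": 0,"wy": 0,"wz": 0,"fingers": 0},{"tx": 0,"ty": 0,"tz": 0,"wx": 0,"wy": 0,"wz": 0,"fingers": 0},{"tx": 0,"ty": 0,"tz": 0,"wx": 0,"wy": 0,"wz": 0,"fingers": 0},{"tx": 0,"ty": 0,"tz": 0,"wx": 0,"wy": 0,"wz": 0,"fingers": 0},{"tx": 0,"ty": 0,"tz": 0,"wx": 0,"wy": 0,"wz": 0,"fingers": 0}])

```text
clock: 8.95
tool_pos: [0.5837, -0.1067, 0.0978]
tool_rot: [0.001, 0.972, 0.233, 0.001]
ft_force: [-5.8, -0.4, 22.0]
gripper_width: 0.0003
gripper_force: 11.0
```

Call:
carry_out(rows=[{"tx": 0,"ty": 0,"tz": -0.7,"wx": 0,"wy": 0,"wz": 0,"fingers": 0},{"tx": 0,"ty": 0,"tz": -1,"wx": 0,"wy": 0,"wz": 0,"fingers": 0},{"tx": 0,"ty": 0,"tz": -3,"wx": 0,"wy": 0,"wz": 0,"fingers": 0},{"tx": 0,"ty": 0,"tz": -4,"wx": 0,"wy": 0,"wz": 0,"fingers": 0},{"tx": 0,"ty": 0,"tz": -4,"wx": 0,"wy": 0,"wz": 0,"fingers": 0},{"tx": 0,"ty": 0,"tz": 0,"wx": 0,"wy": 0,"wz": 0,"fingers": 0},{"tx": 0,"ty": 0,"tz": 0,"wx": 0,"wy": 0,"wz": 0,"fingers": 0}])

```text
clock: 9.65
tool_pos: [0.583, -0.1064, 0.2228]
tool_rot: [0.0, 0.972, 0.233, 0.001]
ft_force: [-0.0, -0.5, -1.1]
gripper_width: 0.0001
gripper_force: 0.0
```

```bash
python3 - <<'E'
exec(open('where.py').read())
import cv2
a=snapshot("side")
cv2.imwrite("pics/s4.png",cv2.resize(a["img"][80:280,200:440],(720,600)))
E
```

```text
9.65 jig mm [1.200e+00 1.000e-01 2.228e+02] yaw 27.01 [2.41169671e-04 9.72359455e-01 2.33488279e-01 5.06135283e-04] F [-0.  -0.5 -1.1] 7.401179601072906e-05
```

View pics/s4.png

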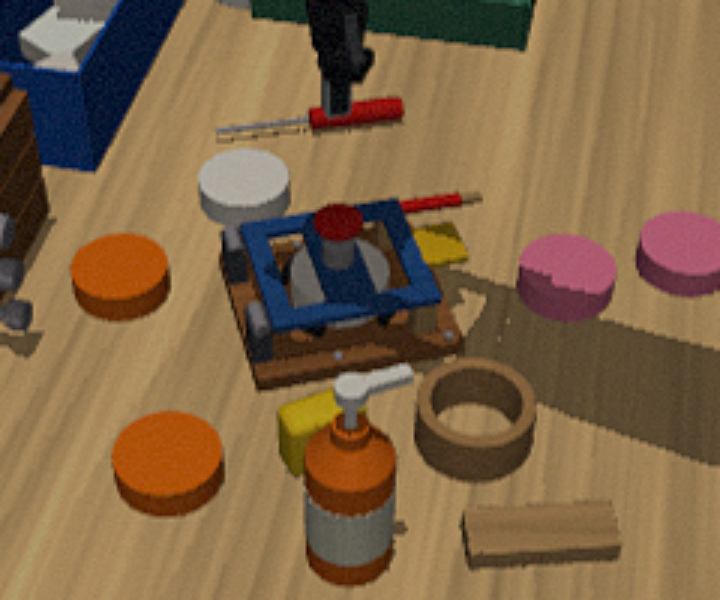

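The picture shows the lid shut, the red head back up at crop (339,221), the arm clear and the bystanders in place.

```bash
python3 -c "
from rig import *
print(finish_job())"
```

```text
the job is handed in; nothing more can be done
None
```

I swung the lid fully shut, pressed the plunger to its stop (98 mm, 22 N), held it there for about 1 s and let it spring back up. The lid is still shut over the disc, nothing else on the bench was touched, and the job is handed in; no verdict came back.

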